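# Roll a lens cell onto its flat in a V nest and lock it with the plug

## Task

Pick up the flanged lens cell by its barrel and, with its flat still turned aside as you found it, press it straight down into the V nest of the alignment station, between the V and the sprung jaw, until its flange lies on the base plate. Then roll the cell clockwise in the V, without lifting it out, until you feel its flat come round and the jaw drop forward onto it. Leave it there and plug the upright block plug fully home into the rectangular socket that the jaw's tail has uncovered; let go of everything and leave the swab jar, the flat case and the dropper bottle where they are.

Things in the scene. Friction and masses are not known exactly. Their poses are not given: they have to be found in the camera images.
- station: Fixed alignment station: grey base plate 94 x 174 mm, 8 mm thick, lying on the worktop. Origin on the worktop. Along its own y: at +y the V nest (two upright 90-degree V walls to z 24 mm that flare outward to 34 mm, open towards -y), in the middle the sprung steel jaw facing +y, at -y the black socket block. Its position and yaw vary. Its faces are polished and slick (friction about 0.12).
- nest (a point): Centre of the V nest on the top of the base plate (8 mm above the worktop; station frame x 0, y +50 mm): here stands the middle of the underside of a cell that is seated in the V. Axes as the station.
- jaw (a joint): Travel of the sprung steel jaw along the station's y, m; grows as it is pushed back (-y). 0 = fully forward, face 24.5 mm from the nest centre; about 0.0005 resting on the flat of a seated cell, about 0.0055 on the round rim. Spring: 3 N at 0.0005, 4.6 N at 0.0055. It snaps flush onto the flat once that is within 0.15 rad of facing it and the cell is free to turn.
- jaw_face (a point): Middle of the jaw's face, 15 mm above the worktop; axes as the station. 36 mm wide; above 22 mm height the face slopes back (8 mm back at 36 mm height, its top), so a cell pressed straight down from above pushes the jaw back by itself with 5 to 25 N. The jaw yields and the V does not: aim 1 or 2 mm to the jaw side; let go, the jaw centres the cell in the V.
- jaw_tail (a point): Rear edge of the flat tail that the jaw carries (20 mm wide, top 31 mm above the worktop), sliding over the socket: it covers 4.5 mm of the mouth while the jaw is on the round rim and frees the mouth when the jaw is on the flat.
- socket (a point): Centre of the socket's mouth, 26 mm above the worktop (station frame x 0, y -45 mm), axes as the station. Blind rectangular hole 28 mm (station x) by 18 mm (station y), 14 mm deep, with a 2 mm chamfer, in a black block 52 x 40 mm, top 26 mm above the worktop.
- cell_grip (a point): Point on the axis of the loose lens cell, 54 mm above its underside: where to grip it. The cell is steel, 0.15 kg, 64 mm high: a flange (60 mm diameter, 14 mm thick) with one flat, and on it a round barrel of 34 mm diameter from 14 to 64 mm height. Gripping the barrel near its top keeps the fingers above the V, the jaw and the flange. Own z up; own -y points to the flat.
- cell_flat (a point): Middle of the flat on the flange of the cell, 25 mm from the axis (5 mm cut off the round), 7 mm above the underside; the flat is 33 mm wide. An engraved line on the flange top points to it. The flat faces the jaw when the cell has the same yaw as the station; at the start the cell must turn clockwise, seen from above, by 0.75 to 1.65 rad to get there.
- plug_grip (a point): Centre of the grip head of the loose grey block plug, 42 mm above its foot. The plug stands upright on the worktop, 59 mm high, 0.06 kg. Head 36 mm (own x) by 16 mm (own y), from 15 to 59 mm height; below it the prong, 26 mm (own x) by 16 mm (own y). Either way round fits.
- plug_foot (a point): Middle of the underside of the plug's prong. Fully home it lies on the socket's floor, 14 mm below the mouth (the head's shoulders then stand 1 to 2 mm above the block).
- swab_jar: Bystander: white jar, 56 mm diameter, 92 mm high, origin at its underside.
- chamber_case: Bystander: flat black case 34 x 85 x 14 mm, origin at its underside.
- dropper_bottle: Bystander: small white bottle with a red cap, 30 mm diameter, 66 mm high, origin at its underside.
There are look-alikes about, which are no part of the job. What is shaped like the part that bears cell_grip but yellow is not meant.

How it is judged:
By the outcome, as a careful person would: the job done as asked, in the order asked, and still so for the second after the job is handed in, with the robot touching nothing.
It also fails if it takes over 58 s, if anything falls off the work surface, if the arm or the gripper's body presses on something with over 40 N, if the wrist force passes 120 N, or if a joint passes its speed limit or range.

## Robot

A 7-joint arm with a two-finger parallel gripper is mounted at the origin on a cart in front of the work surface, level with it; the furniture and walls round the work are solid. World frame = base frame: x ahead of the robot, y to its left, z up, the work surface at z = 0. Lengths are in m, angles in rad, forces in N, time in s.
With the tool pointing down it reaches from about 0.35 to 0.9 m from the base axis. Payload 7.2 kg.
Tool frame: the origin (TCP) lies midway between the tips of the shut fingers; the grasp point (between the pads) lies 19 mm behind it; z points along the fingers, y is the line along which they close (so a half turn about z gives the same grasp; the last joint's range is limited). The gripper opens to 88 mm and grips with 3 to 60 N. Pads are 20 mm wide; open, the fingers measure 115 mm over their backs; the gripper's body (75 mm by 178 mm) begins 61 mm behind the grasp point.
Start: joints at [1.191, 0.411, -0.013, 1.596, 0.006, 1.134, -0.082], TCP at [0.192, -0.595, 0.223] pointing down, gripper open.
Joint ranges: [-2.95, 2.95], [-0.29, 1.99], [-1.47, 1.44], [0.14, 2.54], [-1.03, 4.17], [0.13, 1.85], [-2.86, 2.86]. Speed limits (rad/s): [2.39, 2.39, 3.01, 3.01, 3.14, 3.14, 3.14].

## Interface

Orientations are given as a unit quaternion [w, x, y, z].
In Python, from rig import ctrl gives the robot as it stands. The module is installed in compiled form; this text tells all that it offers.
- The arm moves only by the tool move_arm, never from a script. Its argument "plan" is a list that holds one entry, the list of rows, each a list of 7 numbers: the shift along the world's x, y, z in m, then the turn, a rotation vector about the world's x, y, z in rad, then the finger opening in m, from 0 to 0.0878. A call has exactly 8 rows; each row is the pose to reach, as a shift and turn from the pose commanded when the call began; what a row does not reach only later rows make up. A row lasts 1/12 s, in which the tool goes at most 41.7 mm and 7.16 degrees, less where a joint would pass 70% of its speed; a pose out of reach is approached as far as the arm can. A call with a gripper value outside its range is refused whole. The fingers move at their own pace and stop on an object; "newtons" is the grip in N (left out, the last holds). Time passes only in rows, so rows that repeat a pose let the fingers close, or fill a call up. It gives the time, the measured TCP pose, the force, the opening and the grip force at its end, in the units of the state.
- ctrl.observe(): the state, without advancing time (a new reading comes with each control period).
- ctrl.snapshot(name): name is "scene" or "top" or "wrist"; returns the picture (384x512x3 uint8, red, green, blue); there is no depth.
- ctrl.camera_params(name): a dict with "mtx" (3x3 intrinsics, pixels), "cam_to_world" (4x4, takes a point from camera to world coordinates); the wrist camera has in their place "hand_eye" (4x4, takes a point from camera to tool coordinates, whose origin is the TCP and whose axes are the flange's). Camera axes: x right, y up, looking along -z (the intrinsics and any distortion apply to the point x, -y, -z); pixel columns grow to the right and rows downward; lengths in m; the calibration is good to about 2 mm. A picture is of the moment at which its call begins: read the wrist's pose just before it. camera_params takes no time and is no camera call.
- ctrl.finish_job(): hands the job in; it is judged then, once.
The state is a dict: "t": time; "joints": joint angles; "qd": joint speeds; "tau": joint torques, N m; "position": TCP position; "tcp_rot": TCP orientation; "wrist_force": force on the tool from outside, world axes, zero at the start; "torque": the same for the moment, N m; "width": finger opening in m; "gripper_force": force on a finger pad.
Only numpy, scipy, OpenCV 4.12 (cv2) and the standard library are available. Lean on these libraries where they do the work, as an engineer would, in place of code of your own. Each camera call takes 0.05 s, during which the arm holds its last target. There are 200 camera calls.

## Working session

There is one attempt and no reset: what is moved stays moved. The work goes in short steps, Python scripts to look and compute and a tool call to move; the robot and the scene stay as the last step left them, time stands still between calls to the robot, and variables do not carry over. Pictures are saved under pics/ and viewed, at most 10 in all, crops included, and the job is handed in when it is done.

Besides the shell and the picture viewer there is one more tool, called by a JSON object that holds its "method" and its "body", one argument or row to a line. move_arm: Moves the arm, as the interface text tells. Its arguments: {"type":"object","properties":{"plan":{"type":"array","items":{"type":"array","items":{"type":"array","items":{"type":"number"}}}},"newtons":{"type":"number"}},"required":["plan"]}

```bash
mkdir -p pics; python3 - <<'E'
from rig import ctrl
import cv2,numpy as np
s=ctrl.observe();print(s)
for n in ["scene","top"]:
    im=ctrl.snapshot(n);cv2.imwrite(f"pics/{n}0.png",im[:,:,::-1])
    p=ctrl.camera_params(n);print(n,p)
print(ctrl.camera_params("wrist"))
E
```

```text
{'t': 0.0, 'joints': array([ 1.19078178,  0.41188513, -0.01267827,  1.59700955,  0.00561875,
        1.13429489, -0.08220727]), 'qd': array([-1.71673580e-03, -1.23144190e-03, -6.11870991e-04,  1.01585221e-03,
        2.56665715e-04, -1.04304327e-03,  2.84259355e-05]), 'tau': array([-3.94535309e-04, -5.87950873e+01,  6.41210116e-01, -2.91076827e+01,
       -5.38371596e-02,  1.86734536e-02,  1.55658749e-04]), 'position': array([ 0.19152803, -0.59441884,  0.22183258]), 'tcp_rot': array([-7.57174075e-04,  9.87871209e-01,  1.55273518e-01, -1.90327483e-04]), 'wrist_force': array([-0.10878658, -0.28003869, -0.50781735]), 'torque': array([ 0.01810482, -0.03768507, -0.02006146]), 'gripper_force': 0.0, 'width': 0.08798995900304686}
scene {'mtx': array([[378.05057539,   0.        , 256.94616882],
       [  0.        , 378.05057539, 194.06718557],
       [  0.        ,   0.        ,   1.        ]]), 'cam_to_world': array([[-0.56812977,  0.36093109, -0.73956562, -0.06801737],
       [-0.82292169, -0.25499488,  0.50771793,  0.64392496],
       [-0.00533426,  0.89705427,  0.44188821,  0.42686421],

[... 299 characters left out ...]
43048],
       [-0.99959841, -0.00247611,  0.02822903,  0.22577849],
       [ 0.02773652,  0.11856694,  0.9925586 ,  0.90381272],
       [ 0.        ,  0.        ,  0.        ,  1.        ]])}
{'mtx': array([[301.3354292,   0.       , 257.7367605],
       [  0.       , 301.3354292, 192.7452171],
       [  0.       ,   0.       ,   1.       ]]), 'hand_eye': array([[-1.35497397e-03,  9.57418267e-01,  2.88701276e-01,
         7.89501415e-02],
       [ 9.99998944e-01,  1.44891784e-03, -1.11699787e-04,
        -1.21804268e-04],
       [-5.25247846e-04,  2.88700820e-01, -9.57419219e-01,
        -1.62079533e-01],
       [ 0.00000000e+00,  0.00000000e+00,  0.00000000e+00,
         1.00000000e+00]])}
```

View pics/top0.png

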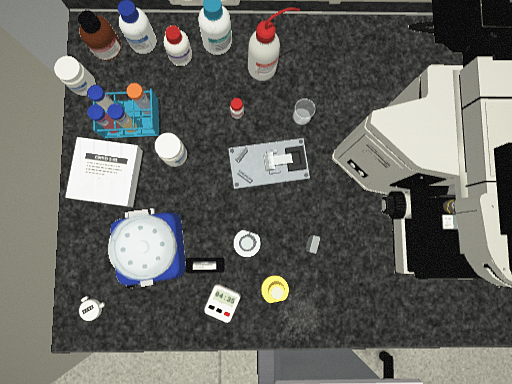

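View pics/scene0.png

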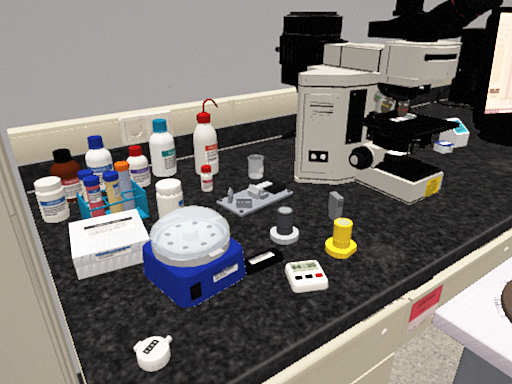

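The top view shows these candidates:
- Steel cell at (247,243). This is the one meant.
- Yellow look-alike at (275,289), ruled out by its colour.
- Grey plug at (314,243).
- Station at (270,163), with the V at its left end (+y world) and the socket at its right.
- Bystanders: case (205,265), dropper bottle (237,108), jar (170,150).

I'll enlarge to confirm.

```bash
cat > h.py <<'E'
import cv2,numpy as np
from rig import ctrl
from scipy.spatial.transform import Rotation as R
def cam(n,s=None):
    p=ctrl.camera_params(n)
    if n!="wrist": return p["mtx"],p["cam_to_world"]
    q=s["tcp_rot"];T=np.eye(4);T[:3,:3]=R.from_quat([q[1],q[2],q[3],q[0]]).as_matrix();T[:3,3]=s["position"]
    return p["mtx"],T@p["hand_eye"]
def ray(c,uv,z):
    K,T=c;uv=np.atleast_2d(uv).astype(float)
    d=np.c_[(uv[:,0]-K[0,2])/K[0,0],-(uv[:,1]-K[1,2])/K[1,1],-np.ones(len(uv))]@T[:3,:3].T
    o=T[:3,3];return o+d*((z-o[2])/d[:,2])[:,None]
def proj(c,P):
    K,T=c;q=(np.atleast_2d(P)-T[:3,3])@T[:3,:3]
    return np.c_[K[0,0]*q[:,0]/-q[:,2]+K[0,2],K[1,1]*-q[:,1]/-q[:,2]+K[1,2]]
E
python3 - <<'E'
from h import *
im=cv2.imread("pics/top0.png")
cv2.imwrite("pics/c1.png",cv2.resize(im[130:270,215:335],None,fx=4.2,fy=4.2,interpolation=cv2.INTER_CUBIC))
c=cam("top")
print("cell",ray(c,[247,243],.014),"plug",ray(c,[314,243],.059))
print("station corners", [ray(c,p,.008)[0].round(4) for p in [(229,150),(307,138),(310,175),(233,189)]])
E
```

```text
cell [[0.44955548 0.22179183 0.014     ]] plug [[0.4489222  0.08208667 0.059     ]]
station corners [array([0.6587, 0.2619, 0.008 ]), array([0.6867, 0.084 , 0.008 ]), array([0.6012, 0.079 , 0.008 ]), array([0.5696, 0.2527, 0.008 ])]
```

View pics/c1.png

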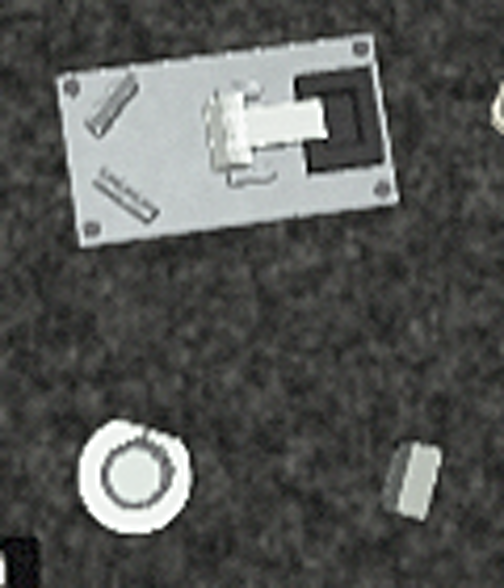

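The crop confirms three things:
- The steel cell has its flat at the upper right.
- The V apex is to the left, with the jaw in the middle. Its tail reaches over the socket.
- The plug is at the lower right, and its yaw can be measured.

Next I'll check the microscope's clearance for the transfer, and the yaws.

```bash
python3 - <<'E'
from h import *
t=cam("top");s=cam("scene")
for z in (0,.05): print(z,"scope top",ray(t,[(400,278),(500,278),(395,190)],z)[:,:2].round(3).tolist(),"scene",ray(s,[(398,202),(440,192),(295,182)],z)[:,:2].round(3).tolist())
for z in (.2,.3,.4): print(z,ray(t,[(495,280),(511,290),(400,205),(335,158)],z)[:,:2].round(3).tolist(), ray(s,[(495,10),(440,75),(385,135)],z)[:,:2].round(3).tolist())
print(ray(t,[(315,130)],0))
im=cv2.imread("pics/top0.png");g=im.min(2)
for n,(x0,y0,x1,y1) in dict(cell=(225,222,268,264),plug=(302,230,326,258),st=(220,130,320,195)).items():
    m=(g[y0:y1,x0:x1]>(150 if n=="cell" else 100)).astype(np.uint8)
    cs,_=cv2.findContours(m,0,2);k=max(cs,key=cv2.contourArea)
    r=cv2.minAreaRect(k.astype(np.float32)+[[ [x0,y0] ]][0] if 0 else (k+np.array([x0,y0])).astype(np.float32))
    b=cv2.boxPoints(r);z=dict(cell=.014,plug=.059,st=.008)[n]
    print(n,r,ray(t,b,z)[:,:2].round(4).tolist(),ray(t,[r[0]],z).round(4))
E
```

```text
0 scope top [[0.37, -0.118], [0.368, -0.345], [0.568, -0.116]] scene [[0.412, -0.103], [0.385, -0.237], [0.648, 0.026]]
0.05 scope top [[0.375, -0.099], [0.373, -0.313], [0.561, -0.097]] scene [[0.356, -0.015], [0.332, -0.134], [0.564, 0.099]]
0.2 [[0.384, -0.209], [0.366, -0.236], [0.516, -0.048], [0.6, 0.065]] [[14.84, -30.106], [0.742, -0.738], [0.383, 0.026]]
0.3 [[0.394, -0.147], [0.379, -0.171], [0.507, -0.009], [0.579, 0.088]] [[8.268, -16.552], [0.385, -0.129], [0.184, 0.299]]
0.4 [[0.404, -0.086], [0.391, -0.105], [0.498, 0.03], [0.558, 0.111]] [[1.697, -2.997], [0.028, 0.48], [-0.015, 0.571]]
[[0.70776624 0.06381633 0.        ]]
cell ((247.0, 243.0), (26.0, 26.0), 90.0) [[0.4781, 0.2503], [0.4778, 0.1931], [0.4212, 0.1935], [0.4216, 0.2502]] [[0.4496 0.2218 0.014 ]]
plug ((314.35296630859375, 244.0882568359375), (7.518604278564453, 17.46256446838379), 14.03624439239502) [[0.4311, 0.0938], [0.4662, 0.0842], [0.4623, 0.0689], [0.4273, 0.0786]] [[0.4467 0.0814 0.059 ]]
st ((268.5281982421875, 162.70379638671875), (41.74024963378906, 76.80570983886719), 82.11685943603516) [[0.6649, 0.265], [0.6896, 0.0915], [0.594, 0.0805], [0.5704, 0.2519]] [[0.6294 0.1726 0.008 ]]
```

{"method": "move_arm", "body": {
  "plan": [
    [[0.01,0.035,0.005,0,0,0.12,0.0878],[0.015,0.07,0.01,0,0,0.24,0.0878],[0.02,0.105,0.015,0,0,0.36,0.0878],[0.025,0.14,0.02,0,0,0.48,0.0878],[0.03,0.175,0.025,0,0,0.6,0.0878],[0.03,0.21,0.03,0,0,0.72,0.0878],[0.03,0.24,0.03,0,0,0.84,0.0878],[0.03,0.25,0.03,0,0,0.96,0.0878]]
  ]
}}

```text
t: 0.77
position: [0.2217, -0.3409, 0.2527]
tcp_rot: [-0.0, 0.802, 0.597, -0.0]
wrist_force: [0.1, -0.0, -0.1]
width: 0.088
gripper_force: 0.0
```

{"method": "move_arm", "body": {
  "plan": [
    [[0,0.01,0,0,0,0.12,0.0878],[0,0.02,0,0,0,0.24,0.0878],[0,0.03,0,0,0,0.36,0.0878],[0,0.04,0,0,0,0.48,0.0878],[0,0.04,0,0,0,0.6,0.0878],[0.005,0.045,0,0,0,0.72,0.0878],[0.01,0.05,0,0,0,0.84,0.0878],[0.01,0.05,0,0,0,0.96,0.0878]]
  ]
}}

```text
t: 1.43
position: [0.2323, -0.2939, 0.2526]
tcp_rot: [-0.0, 0.436, 0.9, 0.0]
wrist_force: [-0.2, 0.3, -0.8]
width: 0.0883
gripper_force: 0.0
```

{"method": "move_arm", "body": {
  "plan": [
    [[0,0,0,0,0,0.12,0.0878],[0,0,0,0,0,0.24,0.0878],[0.01,0.01,0,0,0,0.36,0.0878],[0.02,0.02,0,0,0,0.48,0.0878],[0.03,0.04,0,0,0,0.6,0.0878],[0.04,0.07,0,0,0,0.72,0.0878],[0.055,0.1,0,0,0,0.84,0.0878],[0.065,0.13,0,0,0,0.9,0.0878]]
  ]
}}

```text
t: 2.1
position: [0.2972, -0.1635, 0.2526]
tcp_rot: [0.0, 0.002, 1.0, 0.0]
wrist_force: [1.3, -0.1, 0.1]
width: 0.0877
gripper_force: 0.0
```

{"method": "move_arm", "body": {
  "plan": [
    [[0.01,0.035,0,0,0,0,0.0878],[0.02,0.07,0,0,0,0,0.0878],[0.028,0.105,0,0,0,0,0.0878],[0.035,0.14,0,0,0,0,0.0878],[0.04,0.175,0,0,0,0,0.0878],[0.05,0.21,0,0,0,0,0.0878],[0.06,0.245,0,0,0,0,0.0878],[0.075,0.28,0,0,0,0,0.0878]]
  ]
}}

```text
t: 2.77
position: [0.3711, 0.1167, 0.2529]
tcp_rot: [0.001, 0.005, 1.0, -0.001]
wrist_force: [0.3, 0.2, -0.4]
width: 0.0877
gripper_force: 0.0
```

{"method": "move_arm", "body": {
  "plan": [
    [[0.02,0.02,0,0,0,0,0.0878],[0.045,0.04,0,0,0,0,0.0878],[0.06,0.04,0,0,0,0,0.0878],[0.06,0.04,0,0,0,0,0.0878],[0.06,0.04,0,0,0,0,0.0878],[0.06,0.04,0,0,0,0,0.0878],[0.06,0.04,0,0,0,0,0.0878],[0.06,0.04,0,0,0,0,0.0878]]
  ]
}}

```text
t: 3.43
position: [0.4311, 0.1545, 0.2529]
tcp_rot: [0.0, 0.005, 1.0, -0.001]
wrist_force: [1.2, -0.1, 0.5]
width: 0.0879
gripper_force: 0.0
```

```bash
python3 - <<'E'
from h import *
s=ctrl.observe();im=ctrl.snapshot("wrist")[:,:,::-1];cv2.imwrite("pics/w1.png",im);np.save("w1.npy",np.r_[s["position"],s["tcp_rot"]])
c=cam("wrist",s);print(s["t"],s["position"],proj(c,[[.4496,.2218,.014],[.4467,.0814,.059],[.6294,.1726,.008]]))
cv2.imwrite("pics/w1b.png",cv2.resize(im,(800,600),interpolation=cv2.INTER_CUBIC))
E
```

```text
3.4333 [0.43112312 0.15451062 0.25288519] [[307.61599275 176.40542571]
 [198.58958562 184.0513332 ]
 [271.2811216  288.13339157]]
```

View pics/w1b.png

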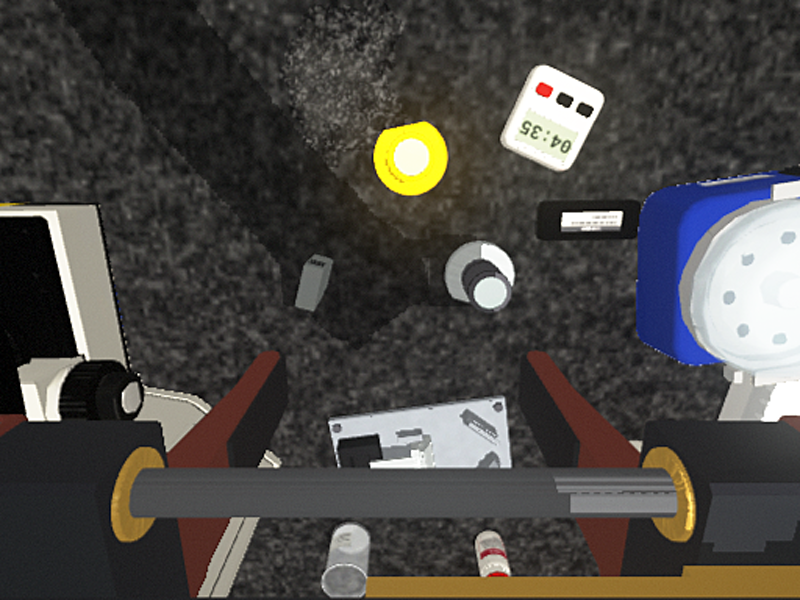

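The wrist view (800 px wide) shows the cell flange at about (480,275), the barrel top at (490,292), the plug at (314,282) and the yellow decoy at (410,157). I'll measure the cell, its flat and the plug numerically.

```bash
python3 - <<'E'
from h import *
a=np.load("w1.npy");c=cam("wrist",dict(position=a[:3],tcp_rot=a[3:]));im=cv2.imread("pics/w1.png")
cv2.imwrite("pics/c2.png",cv2.resize(im[140:220,170:350],None,fx=4.4,fy=4.4,interpolation=cv2.INTER_CUBIC))
t=cam("top");g=cv2.imread("pics/top0.png").min(2)
m=np.zeros_like(g);m[222:266,224:270]=(g[222:266,224:270]>110)
k=max(cv2.findContours(m,0,1)[0],key=cv2.contourArea).reshape(-1,2)
P=ray(t,k,.014)[:,:2];(ce,r)=cv2.minEnclosingCircle(P.astype(np.float32));print(ce,r)
d=P-ce;an=np.degrees(np.arctan2(d[:,1],d[:,0]));rr=np.hypot(*d.T)
for lo in range(-180,180,15):
    q=(an>=lo)&(an<lo+15)
    if q.any(): print(lo,(rr[q].mean()*1e3).round(1),end="; ")
# wrist barrel top bright
b=im.min(2);m=np.zeros_like(b);m[174:202,298:330]=b[174:202,298:330]>150
k=max(cv2.findContours(m,0,1)[0],key=cv2.contourArea);print("\nbarrel px",cv2.minEnclosingCircle(k),cv2.boundingRect(k))
E
```

```text
(0.4502781331539154, 0.22277520596981049) 0.030336521565914154
-180 29.3; -165 29.3; -150 29.3; -135 29.3; -120 28.8; -105 29.7; -90 28.3; -75 29.1; -60 28.7; -45 26.2; -30 24.6; -15 25.0; 0 27.2; 15 29.4; 30 29.4; 45 29.2; 60 28.7; 75 27.8; 90 27.8; 105 29.1; 120 28.7; 135 29.3; 150 29.5; 165 29.1; 
barrel px ((313.5400085449219, 187.1857147216797), 10.686018943786621) (303, 177, 22, 20)
```

View pics/c2.png

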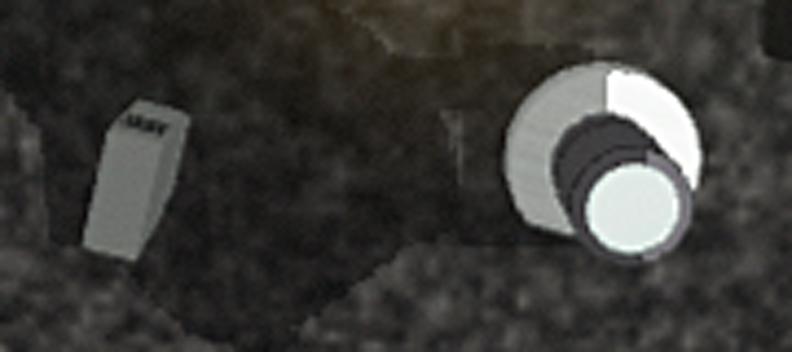

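The crop shows the cell with its flat toward the lower left (about −18° world) and its barrel top centred at (632,210). The plug's top-face corners are roughly (108,135), (162,140), (133,260) and (83,247).

```bash
python3 - <<'E'
from h import *
a=np.load("w1.npy");c=cam("wrist",dict(position=a[:3],tcp_rot=a[3:]))
f=lambda p:np.array(p)/4.4+[170,140]
print("barrel",ray(c,f([[632,210]]),.064).round(4), "flange edge pts",ray(c,f([(600,62),(505,155),(700,150)]),.014).round(4)[:,:2].tolist())
P=ray(c,f([(108,135),(162,140),(133,260),(83,247)]),.059)[:,:2];print(P.round(4).tolist(),P.mean(0).round(4),np.linalg.norm(np.diff(P,axis=0),axis=1))
v=(P[2]+P[3]-P[0]-P[1]);print(np.degrees(np.arctan2(v[1],v[0])))
t=cam("top");print("top barrel",ray(t,[(215+137/4.2,130+473/4.2)],.064).round(4))
E
```

```text
barrel [[0.4515 0.2213 0.064 ]] flange edge pts [[0.4189, 0.219], [0.4476, 0.1906], [0.4467, 0.2509]]
[[0.4299, 0.0777], [0.4315, 0.0924], [0.466, 0.0821], [0.462, 0.0683]] [0.4474 0.0801] [0.01481962 0.03602367 0.01438473]
-16.430769922768214
top barrel [[0.4505 0.2207 0.064 ]]
```

{"method": "move_arm", "body": {
  "plan": [
    [[0.04,0.0,0,0,0,0,0.0878],[0.08,0.01,0,0,0,0,0.0878],[0.12,0.02,0,0,0,0,0.0878],[0.15,0.02,0,0,0,0,0.0878],[0.165,0.02,0,0,0,0,0.0878],[0.165,0.02,0,0,0,0,0.0878],[0.165,0.02,0,0,0,0,0.0878],[0.165,0.02,0,0,0,0,0.0878]]
  ]
}}

```text
t: 4.15
position: [0.5955, 0.1753, 0.2529]
tcp_rot: [-0.0, 0.005, 1.0, -0.0]
wrist_force: [-0.2, 0.6, 0.1]
width: 0.088
gripper_force: 0.0
```

```bash
python3 - <<'E'
from h import *
s=ctrl.observe();im=ctrl.snapshot("wrist")[:,:,::-1];cv2.imwrite("pics/w2.png",im);np.save("w2.npy",np.r_[s["position"],s["tcp_rot"]])
c=cam("wrist",s);p=proj(c,[[.6294,.1726,.008]])[0];print(s["t"],s["position"],p)
x0,y0=int(p[0]-90),int(p[1]-65);print(x0,y0)
cv2.imwrite("pics/w2b.png",cv2.resize(im[y0:y0+130,x0:x0+180],None,fx=4.4,fy=4.4,interpolation=cv2.INTER_CUBIC))
E
```

```text
4.15 [0.59549569 0.17532181 0.25290573] [256.33714778 186.83515362]
166 121
```

View pics/w2b.png

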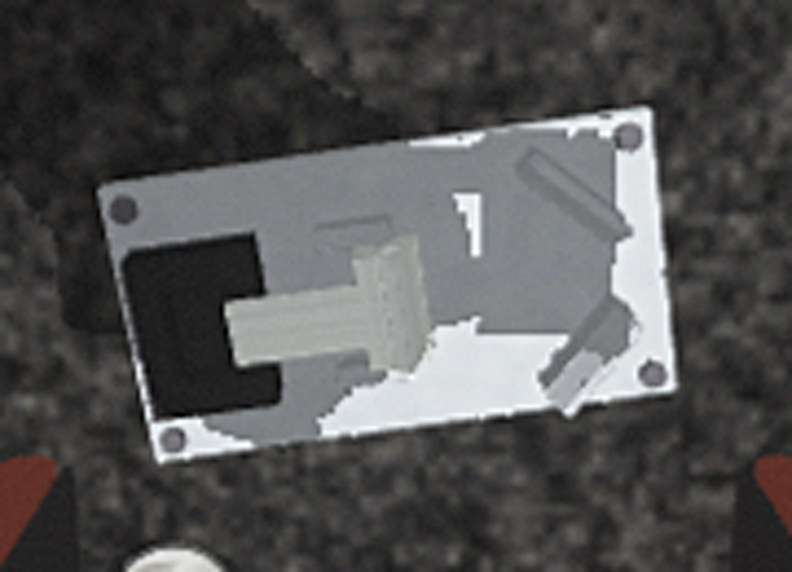

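The station crop shows plate corners at (99,185), (650,105), (677,389) and (158,463). The screws are at (123,210), (628,136), (653,373) and (173,438).

```bash
python3 - <<'E'
from h import *
a=np.load("w2.npy");c=cam("wrist",dict(position=a[:3],tcp_rot=a[3:]))
f=lambda p:np.array(p)/4.4+[166,121]
C=None
for n,pts,z in [("corn",[(99,185),(650,105),(677,389),(158,463)],.008),("screw",[(123,210),(628,136),(653,373),(173,438)],.008)]:
    P=ray(c,f(pts),z)[:,:2];print(n,P.round(4).tolist(),np.linalg.norm(P-np.roll(P,1,0),axis=1).round(4))
    v=P[1]+P[2]-P[0]-P[3];th=np.arctan2(-v[0],v[1]);m=P.mean(0);ey=np.array([-np.sin(th),np.cos(th)])
    print(m.round(4),"yaw",th.round(4),"nest",(m+.05*ey).round(4),"sock",(m-.045*ey).round(4))
P=ray(c,f([(122,256),(257,232),(281,398),(158,420)]),.026)[:,:2];print("block",P.mean(0),np.linalg.norm(P-np.roll(P,1,0),axis=1).round(4))
E
```

```text
corn [[0.5946, 0.0801], [0.5716, 0.2505], [0.6639, 0.2633], [0.6882, 0.0925]] [0.0944 0.172  0.0932 0.1725]
[0.6296 0.1716] yaw 0.138 nest [0.6227 0.2211] sock [0.6358 0.127 ]
screw [[0.6026, 0.087], [0.581, 0.2442], [0.6583, 0.2552], [0.6794, 0.098]] [0.0775 0.1586 0.0781 0.1586]
[0.6303 0.1711] yaw 0.135 nest [0.6236 0.2206] sock [0.6364 0.1265]
block [0.63602752 0.11336538] [0.0536 0.0417 0.0534 0.0395]
```

The block and jaw don't fit a plate centred on the station origin, so the plate must be offset along station y. I'll measure the features in a plate-centred frame.

```bash
python3 - <<'E'
from h import *
a=np.load("w2.npy");c=cam("wrist",dict(position=a[:3],tcp_rot=a[3:]))
f=lambda p:np.array(p)/4.4+[166,121]
t=cam("top");ft=lambda p:np.array(p)/4.2+[215,130]
m=np.array([.63,.1714]);th=.1365;Rm=np.array([[np.cos(th),np.sin(th)],[-np.sin(th),np.cos(th)]])
L=lambda P:((P[:,:2]-m)@Rm.T*1e3).round(1).tolist()
print("block left edge z26 (exp y -65)",L(ray(c,f([(122,256),(158,420)]),.026)))
print("block right foot z8 (exp -25)",L(ray(c,f([(281,398),(265,290)]),.008)))
print("block right top z26",L(ray(c,f([(257,232)]),.026)))
print("tail rear z31 (exp -35, x+-10)",L(ray(c,f([(225,302),(238,366)]),.031)))
print("jaw foot/face z15 (25.5)",L(ray(c,f([(417,240),(430,330)]),.022)))
print("jaw top z36 (17.5,x+-18)",L(ray(c,f([(354,250),(374,366)]),.036)))
print("TOP block right z26 (-65)",L(ray(t,ft([(372,68),(384,163)]),.026)),"left",L(ray(t,ft([(294,78),(309,172)]),.026)),"tail",L(ray(t,ft([(323,98),(327,138)]),.031)))
print("TOP hole far edge (-54)",L(ray(t,ft([(356,95),(362,142)]),.026)))
print("walls w2: tops outer",L(ray(c,f([(520,150),(630,238),(575,415),(638,325)]),.034)),"z24",L(ray(c,f([(535,150),(625,230),(540,375),(605,300)]),.024)))
E
```

```text
block left edge z26 (exp y -65) [[-28.0, -78.7], [25.6, -78.5]]
block right foot z8 (exp -25) [[30.3, -41.8], [-6.5, -40.5]]
block right top z26 [[-29.3, -37.0]]
tail rear z31 (exp -35, x+-10) [[-10.5, -49.7], [10.1, -49.5]]
jaw foot/face z15 (25.5) [[-18.9, 10.1], [10.1, 10.0]]
jaw top z36 (17.5,x+-18) [[-22.0, -8.3], [14.5, -8.0]]
TOP block right z26 (-65) [[22.6, -80.3], [-28.9, -78.6]] left [[22.9, -38.3], [-28.2, -38.5]] tail [[9.1, -51.2], [-12.4, -50.0]]
TOP hole far edge (-54) [[9.3, -69.5], [-16.2, -68.8]]
walls w2: tops outer [[-43.8, 43.7], [-13.2, 72.6], [39.9, 50.5], [13.9, 72.4]] z24 [[-41.4, 48.7], [-13.3, 72.7], [29.0, 41.9], [7.7, 64.5]]
```

The plate centre sits about 14 mm toward +y of the station origin. The block, tail and socket edges all agree within 1 mm. That puts the nest at about (0.6243, 0.2070) and the socket at about (0.637, 0.113), with yaw 0.136. Next I'll fetch the cell at (0.451, 0.2213).

{"method": "move_arm", "body": {
  "plan": [
    [[-0.036,0.0115,-0.01,0,0,0,0.0878],[-0.072,0.023,-0.02,0,0,0,0.0878],[-0.108,0.0345,-0.03,0,0,0,0.0878],[-0.135,0.043,-0.05,0,0,0,0.0878],[-0.1445,0.046,-0.08,0,0,0,0.0878],[-0.1445,0.046,-0.11,0,0,0,0.0878],[-0.1445,0.046,-0.14,0,0,0,0.0878],[-0.1445,0.046,-0.15,0,0,0,0.0878]]
  ]
}}

```text
t: 4.87
position: [0.4498, 0.2194, 0.1002]
tcp_rot: [-0.001, 0.005, 1.0, -0.001]
wrist_force: [0.5, -1.6, 0.1]
width: 0.0879
gripper_force: 0.0
```

```bash
python3 - <<'E'
from h import *
s=ctrl.observe();im=ctrl.snapshot("wrist")[:,:,::-1];cv2.imwrite("pics/w3.png",im)
c=cam("wrist",s);print(s["position"],proj(c,[[.451,.2213,.064]]))
b=im.min(2)
m=(b>150).astype(np.uint8)
for k in cv2.findContours(m,0,1)[0]:
    if cv2.contourArea(k)>300:
        (u,v),r=cv2.minEnclosingCircle(k);print((round(u,1),round(v,1)),round(r,1),cv2.boundingRect(k),ray(c,[(u,v)],.064)[0].round(4))
cv2.imwrite("pics/w3b.png",cv2.resize(im[60:360,130:390],None,fx=1.8,fy=1.8))
E
```

```text
[0.44982566 0.21939195 0.10021135] [[260.8878759  221.44276378]]
(219.0, 357.0) 78.8 (141, 331, 157, 52) [0.5701 0.186  0.064 ]
(260.5, 220.5) 17.6 (243, 205, 36, 33) [0.4503 0.221  0.064 ]
(499.5, 216.0) 53.3 (483, 164, 29, 105) [0.4484 0.3886 0.064 ]
(373.0, 140.5) 31.9 (342, 133, 63, 16) [0.3949 0.2949 0.064 ]
(160.8, 67.4) 22.2 (141, 46, 40, 44) [0.3492 0.1608 0.064 ]
(331.5, 34.0) 59.0 (278, 0, 107, 91) [0.3319 0.2641 0.064 ]
```

View pics/w3b.png

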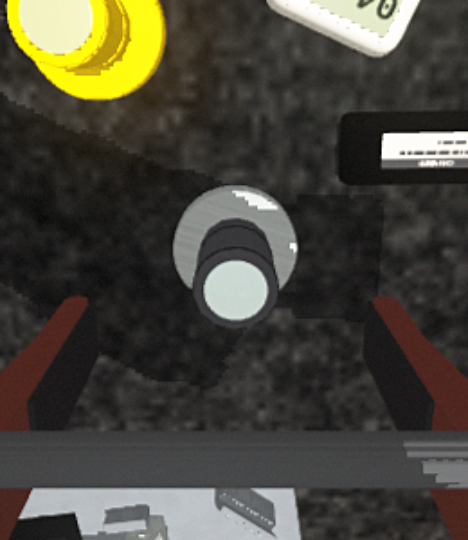

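The cell is centred between the fingers. I'll descend and grip.

{"method": "move_arm", "body": {
  "plan": [
    [[-0.001,0,-0.015,0,0,0,0.0878],[-0.001,0,-0.035,0,0,0,0.0878],[-0.001,0,-0.055,0,0,0,0.0878],[-0.001,0,-0.066,0,0,0,0.0878],[-0.001,0,-0.066,0,0,0,0.0878],[-0.001,0,-0.066,0,0,0,0.03],[-0.001,0,-0.066,0,0,0,0.02],[-0.001,0,-0.066,0,0,0,0.02]]
  ],
  "newtons": 40
}}

```text
t: 5.58
position: [0.452, 0.2216, 0.0379]
tcp_rot: [0.001, 0.005, 1.0, 0.0]
wrist_force: [0.2, -0.7, -0.5]
width: 0.0711
gripper_force: 0.0
```

{"method": "move_arm", "body": {
  "plan": [
    [[0,0,0,0,0,0,0.02],[0,0,0,0,0,0,0.02],[0,0,0,0,0,0,0.02],[0,0,0,0,0,0,0.02],[0,0,0.01,0,0,0,0.02],[0,0,0.03,0,0,0,0.02],[0,0,0.05,0,0,0,0.02],[0,0,0.055,0,0,0,0.02]]
  ]
}}

```text
t: 6.25
position: [0.4521, 0.2221, 0.0944]
tcp_rot: [0.001, 0.005, 1.0, 0.001]
wrist_force: [0.1, 0.0, -1.9]
width: 0.0325
gripper_force: 40.0
```

{"method": "move_arm", "body": {
  "plan": [
    [[0.03,-0.0025,0,0,0,0,0.02],[0.065,-0.006,0,0,0,0,0.02],[0.1,-0.0095,0,0,0,0,0.02],[0.13,-0.0125,0,0,0,0,0.02],[0.155,-0.0145,0,0,0,0,0.02],[0.17,-0.0165,0,0,0,0,0.02],[0.174,-0.0165,0,0,0,0,0.02],[0.174,-0.0165,0,0,0,0,0.02]]
  ]
}}

```text
t: 6.92
position: [0.6253, 0.2044, 0.0908]
tcp_rot: [-0.001, 0.005, 1.0, 0.0]
wrist_force: [-0.6, -0.2, -0.8]
width: 0.0325
gripper_force: 40.0
```

```bash
python3 - <<'E'
from h import *
s=ctrl.observe();im=ctrl.snapshot("wrist")[:,:,::-1];cv2.imwrite("pics/w4.png",im);print(s["t"],s["position"],s["width"],s["joints"].round(2))
np.save("w4.npy",np.r_[s["position"],s["tcp_rot"]])
c=cam("wrist",s);print(proj(c,[[.6243,.207,.008],[.6372,.1128,.026],[.6243,.207,.056]]))
cv2.imwrite("pics/w4b.png",cv2.resize(im[90:350,110:390],None,fx=2.3,fy=2.3,interpolation=cv2.INTER_CUBIC))
E
```

```text
6.9167 [0.62532597 0.20438116 0.09081847] 0.03253507833678544 [ 0.12  0.73 -0.78  1.6   0.57  1.06  0.74]
[[261.06549131 198.34464866]
 [145.06955713 221.61486766]
 [261.7487784  219.17989024]]
```

View pics/w4b.png

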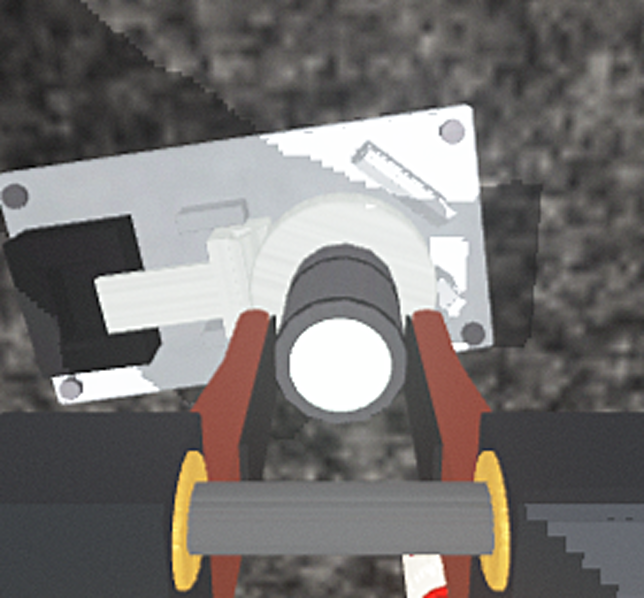

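The flange sits over the nest, about 1–2 mm toward the jaw. I'll press down.

{"method": "move_arm", "body": {
  "plan": [
    [[0.0005,0.0005,-0.005,0,0,0,0.02],[0.0005,0.0005,-0.01,0,0,0,0.02],[0.0005,0.0005,-0.014,0,0,0,0.02],[0.0005,0.0005,-0.018,0,0,0,0.02],[0.0005,0.0005,-0.022,0,0,0,0.02],[0.0005,0.0005,-0.025,0,0,0,0.02],[0.0005,0.0005,-0.028,0,0,0,0.02],[0.0005,0.0005,-0.028,0,0,0,0.02]]
  ],
  "newtons": 60
}}

```text
t: 7.63
position: [0.6254, 0.2058, 0.0659]
tcp_rot: [0.0, 0.005, 1.0, -0.0]
wrist_force: [-7.7, -2.8, 19.5]
width: 0.0321
gripper_force: 60.0
```

{"method": "move_arm", "body": {
  "plan": [
    [[0,0,-0.002,0,0,0,0.02],[0,0,-0.004,0,0,0,0.02],[0,0,-0.006,0,0,0,0.02],[0,0,-0.008,0,0,0,0.02],[0,0,-0.01,0,0,0,0.02],[0,0,-0.012,0,0,0,0.02],[0,0,-0.013,0,0,0,0.02],[0,0,-0.013,0,0,0,0.02]]
  ]
}}

```text
t: 8.3
position: [0.6298, 0.2061, 0.0633]
tcp_rot: [0.006, 0.005, 1.0, -0.001]
wrist_force: [-20.4, -16.1, 83.7]
width: 0.0322
gripper_force: 60.0
```

Stuck at the flare, with the reaction pointing −x and −y, so the cell is too far toward the +x wall. I'll back off and measure the V more closely.

{"method": "move_arm", "body": {
  "plan": [
    [[0,0,0.006,0,0,0,0.02],[0,0,0.013,0,0,0,0.02],[0,0,0.02,0,0,0,0.02],[0,0,0.03,0,0,0,0.02],[0,0,0.035,0,0,0,0.02],[0,0,0.035,0,0,0,0.02],[0,0,0.035,0,0,0,0.02],[0,0,0.035,0,0,0,0.02]]
  ]
}}

```text
t: 8.97
position: [0.6251, 0.2051, 0.0848]
tcp_rot: [-0.001, 0.005, 1.0, -0.0]
wrist_force: [0.3, 0.8, -0.2]
width: 0.0322
gripper_force: 60.0
```

```bash
python3 - <<'E'
from h import *
s=ctrl.observe();im=ctrl.snapshot("wrist")[:,:,::-1];cv2.imwrite("pics/w5.png",im);print(s["t"],s["position"],s["tcp_rot"])
np.save("w5.npy",np.r_[s["position"],s["tcp_rot"]])
a=cv2.imread("pics/w2.png")[135:230,270:330]
b=im[120:235,205:325]
a=cv2.resize(a,None,fx=6,fy=6,interpolation=cv2.INTER_CUBIC);b=cv2.resize(b,None,fx=3.5,fy=3.5,interpolation=cv2.INTER_CUBIC)
o=np.zeros((600,800,3),np.uint8);o[:a.shape[0],:a.shape[1]]=a;o[:b.shape[0],365:365+b.shape[1]]=b;cv2.imwrite("pics/c5.png",o)
E
```

```text
8.9667 [0.62509145 0.20505999 0.08484224] [-7.74283474e-04  4.82115802e-03  9.99988073e-01 -1.01001897e-04]
```

View pics/c5.png

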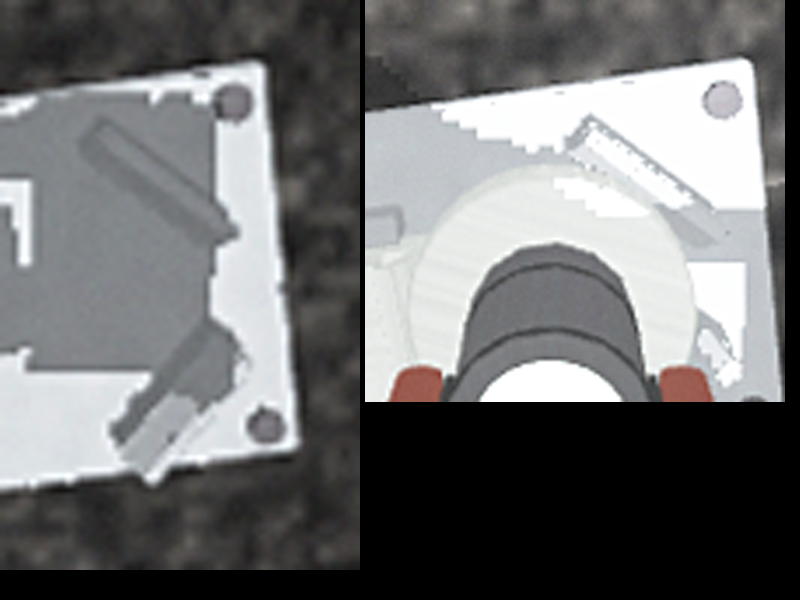

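```bash
python3 - <<'E'
from h import *
a=np.load("w2.npy");c=cam("wrist",dict(position=a[:3],tcp_rot=a[3:]))
f=lambda p:np.array(p)/6+[270,135]
m=np.array([.63,.1714]);th=.1365;Rm=np.array([[np.cos(th),np.sin(th)],[-np.sin(th),np.cos(th)]])
L=lambda P:((P[:,:2]-m)@Rm.T*1e3)
n1=np.array([-1,1])/2**.5;n2=np.array([1,1])/2**.5
for nm,n,pts in [("-x lower line",n1,[(82,148),(215,242)]),("-x upper line",n1,[(100,118),(238,228)]),("-x mid line",n1,[(100,132),(222,232)]),("+x inner line",n2,[(205,320),(110,435)]),("+x outer line",n2,[(245,360),(155,485)])]:
    for z in (.008,.024,.034): 
        P=L(ray(c,f(pts),z));print(nm,z,(P@n).round(1),P.round(0).tolist())
# flange centre in w5, top of flange: arc points from right crop
b=np.load("w5.npy");cb=cam("wrist",dict(position=b[:3],tcp_rot=b[3:]))
g=lambda p:(np.array(p)-[365,0])/3.5+[205,120]
pts=g([(413,290),(425,240),(450,205),(500,173),(555,163),(610,175),(655,205),(685,255),(694,300)])
zt=b[2]-.038+.014
P=ray(cb,pts,zt)[:,:2];A=np.c_[2*P,np.ones(len(P))];x=np.linalg.lstsq(A,(P**2).sum(1),rcond=None)[0];print("flange",x[:2],(x[2]+x[:2]@x[:2])**.5)
E
```

```text
-x lower line 0.008 [54.4 55.4] [[-33.0, 44.0], [-7.0, 72.0]]
-x lower line 0.024 [55.9 56.9] [[-36.0, 43.0], [-11.0, 70.0]]
-x lower line 0.034 [56.9 57.8] [[-38.0, 42.0], [-13.0, 68.0]]
-x upper line 0.008 [62.2 61.1] [[-39.0, 49.0], [-9.0, 77.0]]
-x upper line 0.024 [63.5 62.4] [[-42.0, 48.0], [-13.0, 75.0]]
-x upper line 0.034 [64.2 63.2] [[-44.0, 47.0], [-16.0, 74.0]]
-x mid line 0.008 [59.7 58.2] [[-36.0, 48.0], [-9.0, 73.0]]
-x mid line 0.024 [61.  59.6] [[-39.0, 47.0], [-13.0, 71.0]]
-x mid line 0.034 [61.9 60.5] [[-41.0, 47.0], [-15.0, 70.0]]
+x inner line 0.008 [55.8 55.6] [[12.0, 67.0], [37.0, 42.0]]
+x inner line 0.024 [51.  50.9] [[7.0, 66.0], [31.0, 41.0]]
+x inner line 0.034 [48.1 47.9] [[4.0, 64.0], [27.0, 41.0]]
+x outer line 0.008 [69.5 72.2] [[23.0, 76.0], [51.0, 51.0]]
+x outer line 0.024 [64.2 66.8] [[17.0, 73.0], [44.0, 50.0]]
+x outer line 0.034 [60.9 63.4] [[14.0, 72.0], [40.0, 49.0]]
flange [0.61053426 0.20558359] 0.02619421043170294
```

The flange and barrel sizes in the image show that the fingers closed partway through the lift. The cell is therefore held about 20 mm lower than I assumed, with its underside about 58 mm below the TCP. So the first press, at z 0.066 and 19 N, had already seated it, and the higher force was me pressing on the plate. I'll press it again to that height, let go, and re-grip at the right height.

{"method": "move_arm", "body": {
  "plan": [
    [[0,0,-0.005,0,0,0,0.02],[0,0,-0.01,0,0,0,0.02],[0,0,-0.014,0,0,0,0.02],[0,0,-0.017,0,0,0,0.02],[0,0,-0.019,0,0,0,0.02],[0,0,-0.021,0,0,0,0.02],[0,0,-0.022,0,0,0,0.02],[0,0,-0.022,0,0,0,0.02]]
  ]
}}

```text
t: 9.68
position: [0.6272, 0.2052, 0.0644]
tcp_rot: [0.001, 0.005, 1.0, 0.0]
wrist_force: [5.1, 1.4, 3.6]
width: 0.0329
gripper_force: 60.0
```

```bash
python3 - <<'E'
from h import *
s=ctrl.observe();im=ctrl.snapshot("wrist")[:,:,::-1];cv2.imwrite("pics/w6.png",im);print(s["t"],s["position"],s["wrist_force"],s["torque"],s["joints"].round(2))
a=cv2.resize(im[90:260,110:330],None,fx=3.5,fy=3.5,interpolation=cv2.INTER_CUBIC);cv2.imwrite("pics/w6b.png",a)
E
```

```text
9.6833 [0.62719321 0.20516207 0.06443564] [5.12621702 1.4442871  3.62386874] [ 0.25107032 -1.42094641  0.0141024 ] [ 0.1   0.76 -0.76  1.61  0.59  1.01  0.72]
```

View pics/w6b.png

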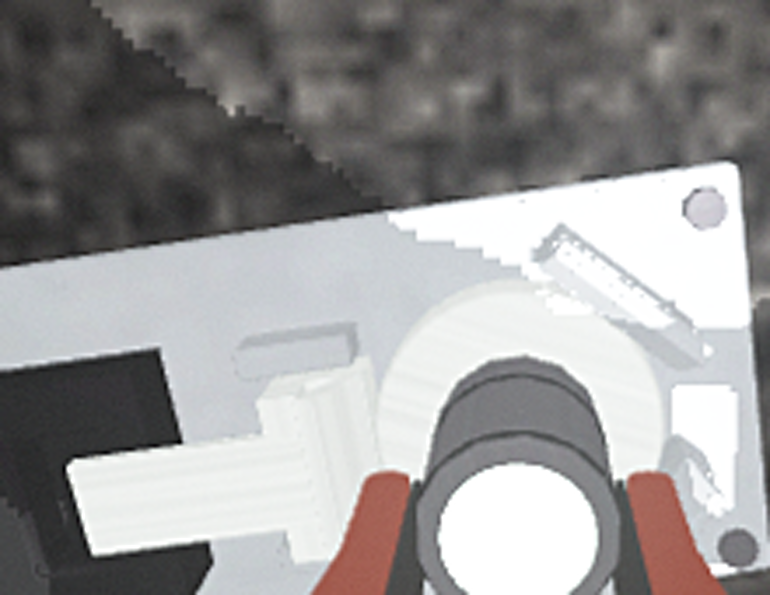

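The wrist view shows the flange sitting between the jaw and the V walls, and the jaw's tail over the socket. That was my last picture, so everything from here is numeric. I'll press a little further to confirm contact with the base.

{"method": "move_arm", "body": {
  "plan": [
    [[0,0,-0.001,0,0,0,0.02],[0,0,-0.002,0,0,0,0.02],[0,0,-0.003,0,0,0,0.02],[0,0,-0.004,0,0,0,0.02],[0,0,-0.004,0,0,0,0.02],[0,0,-0.004,0,0,0,0.02],[0,0,-0.004,0,0,0,0.02],[0,0,-0.004,0,0,0,0.02]]
  ]
}}

```text
t: 10.4
position: [0.6285, 0.2055, 0.0638]
tcp_rot: [0.003, 0.005, 1.0, 0.0]
wrist_force: [1.6, -1.8, 23.8]
width: 0.0324
gripper_force: 60.0
```

{"method": "move_arm", "body": {
  "plan": [
    [[0,0,0.003,0,0,0,0.02],[-0.001,0,0.004,0,0,0,0.055],[-0.001,0,0.004,0,0,0,0.055],[-0.001,0,0.004,0,0,0,0.055],[-0.001,0,0.004,0,0,0,0.055],[-0.001,0,0.004,0,0,0,0.055],[-0.001,0,0.004,0,0,0,0.055],[-0.001,0,0.004,0,0,0,0.055]]
  ]
}}

```text
t: 11.07
position: [0.6244, 0.205, 0.0633]
tcp_rot: [-0.0, 0.005, 1.0, -0.0]
wrist_force: [0.2, 1.1, -0.3]
width: 0.0548
gripper_force: 0.0
```

```bash
python3 - <<'E'
from h import *
s=ctrl.observe();im=ctrl.snapshot("wrist")[:,:,::-1];cv2.imwrite("pics/w7.png",im);print(s["t"],s["position"],s["wrist_force"],s["width"])
np.save("w7.npy",np.r_[s["position"],s["tcp_rot"]])
c=cam("wrist",s);b=im.min(2)
for k in cv2.findContours((b>235).astype(np.uint8),0,1)[0]:
    if cv2.contourArea(k)>800:
        e=cv2.fitEllipse(k);print(e,cv2.boundingRect(k),ray(c,[e[0]],.072)[0].round(4))
print("exp",proj(c,[[.6243,.207,.072],[.6256,.2071,.072]]).round(1),"lens dia px if z=.072", 26/34)
# tail rear edge: scan along station y line at x=0, z=.031
m=np.array([.63,.1714]);th=.1365;ex=np.array([np.cos(th),np.sin(th)]);ey=np.array([-ex[1],ex[0]])
for xs in (-.004,0,.004):
    ys=np.arange(-.075,-.035,.001)
    P=np.array([[*(m+xs*ex+y*ey),.031] for y in ys]);p=proj(c,P)
    v=[int(b[int(round(q[1])),int(round(q[0]))]) if 0<=q[0]<511 and 0<=q[1]<383 else -1 for q in p];print(xs,list(zip((ys*1e3).round().astype(int).tolist(),v)))
E
```

```text
11.0667 [0.62444908 0.20502641 0.06328794] [ 0.16389265  1.12705737 -0.26157942] 0.05483245088708139
((258.18719482421875, 249.43289184570312), (40.13227844238281, 44.14829635620117), 91.14314270019531) (236, 229, 45, 41) [0.6244 0.2051 0.072 ]
((165.23403930664062, 231.6951141357422), (33.63218688964844, 74.8115463256836), 71.43897247314453) (130, 207, 73, 45) [0.613  0.1538 0.072 ]
((476.5380554199219, 238.19113159179688), (55.03408432006836, 79.5681381225586), 25.762340545654297) (446, 205, 66, 82) [0.6187 0.3266 0.072 ]
((268.7734375, 191.06707763671875), (85.09912109375, 110.79704284667969), 49.65873718261719) (219, 141, 105, 102) [0.5902 0.2111 0.072 ]
exp [[261.6 249.3]
 [261.7 251.4]] lens dia px if z=.072 0.7647058823529411
-0.004 [(-75, 73), (-74, 68), (-73, 72), (-72, 73), (-71, 74), (-70, 75), (-69, 46), (-68, 49), (-67, 46), (-66, 50), (-65, 47), (-64, 45), (-63, 44), (-62, 45), (-61, 45), (-60, 42), (-59, 49), (-58, 47), (-57, 53), (-56, 52), (-55, 253), (-54, 242), (-53, 240), (-52, 241), (-51, 241), (-50, 241), (-49, 242), (-48, 240), (-47, 242), (-46, 241), (-45, 241
[... 340 characters left out ...]
244), (-54, 239), (-53, 237), (-52, 236), (-51, 236), (-50, 236), (-49, 236), (-48, 236), (-47, 236), (-46, 236), (-45, 237), (-44, 237), (-43, 238), (-42, 236), (-41, 237), (-40, 238), (-39, 238), (-38, 237), (-37, 236), (-36, 237)]
0.004 [(-75, 70), (-74, 70), (-73, 69), (-72, 66), (-71, 70), (-70, 70), (-69, 72), (-68, 76), (-67, 67), (-66, 64), (-65, 47), (-64, 50), (-63, 48), (-62, 45), (-61, 46), (-60, 47), (-59, 52), (-58, 47), (-57, 54), (-56, 30), (-55, 252), (-54, 247), (-53, 239), (-52, 239), (-51, 237), (-50, 241), (-49, 240), (-48, 239), (-47, 238), (-46, 239), (-45, 237), (-44, 240), (-43, 240), (-42, 239), (-41, 238), (-40, 238), (-39, 240), (-38, 239), (-37, 239), (-36, 237)]
```

The tail has moved back about 5.9 mm, so the jaw is on the round rim and the cell is seated. Its axis is at (0.6244, 0.2051). I'll lower 18 mm and re-grip for the roll.

{"method": "move_arm", "body": {
  "plan": [
    [[0,0,-0.005,0,0,0,0.055],[0,0,-0.01,0,0,0,0.055],[0,0,-0.015,0,0,0,0.055],[0,0,-0.018,0,0,0,0.055],[0,0,-0.018,0,0,0,0.055],[0,0,-0.018,0,0,0,0.02],[0,0,-0.018,0,0,0,0.02],[0,0,-0.018,0,0,0,0.02]]
  ],
  "newtons": 25
}}

```text
t: 11.78
position: [0.6249, 0.2052, 0.0459]
tcp_rot: [0.0, 0.005, 1.0, 0.0]
wrist_force: [-0.1, 0.2, -0.1]
width: 0.0383
gripper_force: 0.0
```

{"method": "move_arm", "body": {
  "plan": [
    [[0,0,0,0,0,0,0.02],[0,0,0,0,0,0,0.02],[0,0,0,0,0,0,0.02],[0,0,0,0,0,-0.06,0.02],[0,0,0,0,0,-0.13,0.02],[0,0,0,0,0,-0.2,0.02],[0,0,0,0,0,-0.26,0.02],[0,0,0,0,0,-0.3,0.02]]
  ]
}}

```text
t: 12.45
position: [0.6248, 0.2057, 0.0459]
tcp_rot: [0.0, 0.156, 0.988, 0.0]
wrist_force: [0.5, 1.1, -0.1]
width: 0.0332
gripper_force: 25.0
```

Gripped properly at 33 mm, and the forces are small. I'll roll on.

{"method": "move_arm", "body": {
  "plan": [
    [[0,0,0,0,0,-0.06,0.02],[0,0,0,0,0,-0.13,0.02],[0,0,0,0,0,-0.2,0.02],[0,0,0,0,0,-0.27,0.02],[0,0,0,0,0,-0.34,0.02],[0,0,0,0,0,-0.4,0.02],[0,0,0,0,0,-0.45,0.02],[0,0,0,0,0,-0.45,0.02]]
  ]
}}

```text
t: 13.12
position: [0.6248, 0.206, 0.0459]
tcp_rot: [0.0, 0.372, 0.928, 0.001]
wrist_force: [0.5, 3.0, -3.0]
width: 0.0335
gripper_force: 25.0
```

```bash
cat > tail.py <<'E'
from h import *
s=ctrl.observe();m=np.array([.63,.1714]);th=.1365;ex=np.array([np.cos(th),np.sin(th)]);ey=np.array([-ex[1],ex[0]])
print(round(s["t"],2),s["position"].round(4),s["wrist_force"].round(1),s["torque"].round(2),"j7",s["joints"][6].round(2))
for n in ("top","wrist"):
    b=ctrl.snapshot(n).min(2);c=cam(n,s);o=[]
    cv2.imwrite(f"pics/tail_{n}_{s['t']:.2f}.png",b)
    for xs in (-.007,-.003,.001,.005):
        ys=np.arange(-.068,-.034,.0005);p=proj(c,[[*(m+xs*ex+y*ey),.031] for y in ys]).astype(np.float32)
        v=cv2.remap(b,p[:,:1].copy(),p[:,1:].copy(),cv2.INTER_LINEAR).ravel()
        o.append((float((ys[np.argmax(v>150)]*1e3).round(1)),int(v.max()),int(v.min())))
    print(n,o)
E
python3 tail.py
```

```text
13.12 [0.6248 0.206  0.0459] [ 0.5  3.  -3. ] [ 0.62 -0.28  0.  ] j7 0.05
top [(-68.0, 82, 72), (-68.0, 84, 74), (-68.0, 87, 74), (-68.0, 85, 74)]
wrist [(-68.0, 90, 40), (-68.0, 112, 32), (-68.0, 124, 48), (-68.0, 126, 46)]
```

```bash
cat > tail.py <<'E'
from h import *
s=ctrl.observe();m=np.array([.63,.1714]);th=.1365;ex=np.array([np.cos(th),np.sin(th)]);ey=np.array([-ex[1],ex[0]])
print(round(s["t"],2),s["position"].round(4),s["wrist_force"].round(1),s["torque"].round(2),"j7",s["joints"][6].round(2))
im=ctrl.snapshot("wrist");b=im.min(2);c=cam("wrist",s)
cv2.imwrite(f"pics/tail_{s['t']:.2f}.png",im[:,:,::-1])
ys=np.arange(-.068,-.036,.001)
for xs in (-.007,-.003,.001,.005):
    p=proj(c,[[*(m+xs*ex+y*ey),.031] for y in ys]).astype(np.float32)
    v=cv2.remap(b,p[:,:1].copy(),p[:,1:].copy(),cv2.INTER_LINEAR).ravel()
    print(xs,p[0].round(),p[-1].round(),"edge",ys[np.argmax(np.diff(v.astype(int)))+1].round(4),v.tolist())
E
python3 tail.py
```

```text
13.22 [0.6248 0.2059 0.0458] [ 1.   3.4 -0.6] [ 0.77 -0.31 -0.06] j7 0.06
-0.007 [161. 331.] [186. 301.] edge -0.039 [62, 62, 65, 59, 64, 63, 63, 64, 64, 65, 62, 62, 65, 65, 62, 65, 63, 65, 64, 64, 65, 65, 63, 61, 57, 57, 56, 51, 43, 65, 78, 86, 87]
-0.003 [165. 334.] [191. 304.] edge -0.046 [62, 63, 65, 64, 61, 64, 65, 64, 64, 65, 65, 64, 65, 66, 65, 66, 62, 60, 57, 57, 49, 37, 73, 84, 94, 99, 91, 86, 83, 81, 84, 90, 109]
0.001 [170. 337.] [196. 307.] edge -0.052 [61, 63, 65, 65, 65, 66, 62, 64, 65, 64, 65, 60, 56, 51, 49, 62, 94, 101, 118, 100, 97, 87, 79, 86, 104, 123, 117, 121, 122, 118, 115, 116, 124]
0.005 [175. 339.] [201. 310.] edge -0.05 [65, 63, 64, 65, 65, 66, 60, 52, 49, 59, 76, 95, 113, 108, 87, 80, 76, 85, 123, 118, 123, 122, 124, 124, 126, 125, 123, 122, 123, 123, 124, 125, 121]
```

The gripper hides the tail from here. I've rolled about 0.76 of the estimated 1.12 rad, so I'll continue and watch the moment.

{"method": "move_arm", "body": {
  "plan": [
    [[0,0,0,0,0,-0.04,0.02],[0,0,0,0,0,-0.09,0.02],[0,0,0,0,0,-0.14,0.02],[0,0,0,0,0,-0.19,0.02],[0,0,0,0,0,-0.24,0.02],[0,0,0,0,0,-0.29,0.02],[0,0,0,0,0,-0.34,0.02],[0,0,0,0,0,-0.35,0.02]]
  ]
}}

```text
t: 13.93
position: [0.6247, 0.2058, 0.0458]
tcp_rot: [-0.0, 0.527, 0.85, 0.0]
wrist_force: [1.7, 3.0, -0.4]
width: 0.0336
gripper_force: 25.0
```

```bash
python3 tail.py | cut -c1-120; python3 - <<'E'
E
```

```text
13.93 [0.6247 0.2058 0.0458] [ 1.7  3.  -0.4] [ 0.82 -0.2  -0.01] j7 -0.25
-0.007 [205. 352.] [218. 317.] edge -0.049 [57, 55, 55, 55, 55, 55, 58, 59, 58, 56, 58, 59, 58, 57, 59, 56, 52, 43, 49, 
-0.003 [211. 354.] [223. 319.] edge -0.051 [61, 60, 59, 61, 60, 54, 42, 41, 44, 41, 41, 41, 43, 46, 44, 41, 105, 214, 22
0.001 [216. 355.] [229. 320.] edge -0.051 [63, 63, 54, 59, 59, 58, 43, 46, 45, 46, 47, 46, 47, 47, 44, 38, 104, 230, 219
0.005 [221. 357.] [234. 322.] edge -0.051 [63, 63, 60, 60, 63, 59, 45, 44, 47, 45, 45, 49, 46, 45, 46, 41, 97, 205, 223,
```

The tail's rear edge is now at −51.5, against −55.5 before, so the jaw has dropped forward onto the flat. I'll release and let it settle flush.

{"method": "move_arm", "body": {
  "plan": [
    [[0,0,0,0,0,0,0.0878],[0,0,0,0,0,0,0.0878],[0,0,0,0,0,0,0.0878],[0,0,0,0,0,0,0.0878],[0,0,0.01,0,0,0,0.0878],[0,0,0.03,0,0,0,0.0878],[0,0,0.06,0,0,0,0.0878],[0,0,0.09,0,0,0,0.0878]]
  ]
}}

```text
t: 14.65
position: [0.6241, 0.2048, 0.1366]
tcp_rot: [-0.001, 0.527, 0.85, -0.001]
wrist_force: [1.2, 0.3, 0.3]
width: 0.0836
gripper_force: 0.0
```

```bash
python3 tail.py | cut -c1-240
```

```text
14.65 [0.6241 0.2048 0.1366] [1.2 0.3 0.3] [-0.03 -0.18 -0.03] j7 -0.2
-0.007 [221. 281.] [231. 254.] edge -0.05 [64, 61, 60, 53, 51, 50, 47, 49, 50, 53, 57, 55, 50, 48, 50, 45, 60, 126, 221, 231, 228, 226, 225, 226, 226, 226, 226, 226, 226, 225, 225, 226, 226]
-0.003 [225. 282.] [234. 255.] edge -0.05 [66, 63, 62, 56, 50, 48, 46, 48, 47, 49, 56, 66, 57, 49, 53, 45, 55, 114, 223, 235, 231, 229, 229, 229, 229, 230, 229, 228, 229, 229, 228, 229, 229]
0.001 [229. 283.] [238. 256.] edge -0.05 [63, 64, 62, 56, 50, 51, 50, 53, 51, 50, 58, 74, 74, 74, 71, 56, 51, 119, 235, 233, 226, 224, 224, 223, 225, 225, 225, 225, 224, 225, 224, 224, 225]
0.005 [233. 284.] [242. 257.] edge -0.05 [68, 65, 60, 56, 51, 49, 51, 52, 50, 51, 59, 73, 73, 72, 72, 69, 63, 106, 211, 234, 229, 228, 227, 227, 227, 227, 227, 227, 228, 228, 227, 226, 226]
```

The jaw is flush: its edge is at about −50.6, against −49.7 when fully forward. The mouth is free. Now the plug: I'll grip it across its 36 mm faces so the gripper body stays clear of the microscope.

{"method": "move_arm", "body": {
  "plan": [
    [[-0.03,-0.02,0,0,0,-0.1,0.0878],[-0.06,-0.04,0,0,0,-0.2,0.0878],[-0.09,-0.06,0,0,0,-0.3,0.0878],[-0.12,-0.08,0,0,0,-0.4,0.0878],[-0.145,-0.1,0,0,0,-0.5,0.0878],[-0.165,-0.115,0,0,0,-0.6,0.0878],[-0.177,-0.1242,0,0,0,-0.7,0.0878],[-0.177,-0.1242,0,0,0,-0.74,0.0878]]
  ]
}}

```text
t: 15.37
position: [0.4452, 0.0783, 0.1363]
tcp_rot: [0.001, 0.801, 0.599, -0.001]
wrist_force: [-0.2, -0.7, -0.9]
width: 0.088
gripper_force: 0.0
```

{"method": "move_arm", "body": {
  "plan": [
    [[0,0,0,0,0,0,0.0878],[0,0,0,0,0,0,0.0878],[0,0,0,0,0,0,0.0878],[0,0,0,0,0,0,0.0878],[0,0,0,0,0,0,0.0878],[0,0,0,0,0,0,0.0878],[0,0,0,0,0,0,0.0878],[0,0,0,0,0,0,0.0878]]
  ]
}}

```text
t: 16.03
position: [0.4477, 0.081, 0.1355]
tcp_rot: [-0.0, 0.798, 0.602, -0.0]
wrist_force: [-0.5, -0.2, -0.7]
width: 0.0877
gripper_force: 0.0
```

```bash
cat > plug.py <<'E'
from h import *
s=ctrl.observe();im=ctrl.snapshot("wrist");c=cam("wrist",s);q=s["tcp_rot"]
print(round(s["t"],2),s["position"].round(4),"tool y ang",np.degrees(np.arctan2(*R.from_quat([q[1],q[2],q[3],q[0]]).as_matrix()[[1,0],1])).round(2))
cv2.imwrite("pics/plug_%.2f.png"%s["t"],im[:,:,::-1])
P=proj(c,[[.447,.0806,.059]])[0];print("exp",P)
u,v=P.astype(int);w=im[v-50:v+50:5,u-50:u+50:5].min(2)
for r in w: print(" ".join("%3d"%k for k in r))
E
python3 plug.py
```

```text
16.03 [0.4477 0.081  0.1355] tool y ang -15.97
exp [257.62529322 201.66934756]
 40  62  45  57  35  31  52  53  46  57  47  29  49  28  29  31  31  36  38  33
 63  62  40  47  35  45  74  61  65  68  53  29  35  36  37  25  36  43  31  29
 41  46  61  49  36  45  59  63  52  72  30  28  37  34  42  25  25  22  31  36
 31  26  32  32  29  42  35  42  33  35  40  34  38  21  25  28  27  28  31  30
 27  23  21  29  39  45  43  42  37  26  27  37  27  33  28  31  29  19  31  32
 33  29  26  26  34  43  33  36  46  27  40  41  37  23  29  43  33  45  38  41
 38  27  28  20  35  40  31  98 102 104 104 104 104  95  34  28  32  39  32  21
 34  30  28  21  24  26  27 103 105 104 102 102 104 100 107  28  29  38  41  29
 38  32  34  28  28  22  64 101 102 100 102 100 102 103 103  32  37  29  31  18
 28  24  44  31  38  39 107 116 116 119 117 120 119 116 120  22  25  24  23  22
 33  26  37  38  47  34 108 117 117 117 119 117 120 115 119  24  28  29  35  30
 21  31  34  28  36  33 108 114 119 119 117 114 114 114 116  36  33  35  28  29
 47  32  31  32  26  38  37  68  53  57  64  56  63  66  70  40  32  33  33  33
 24  24  34  38  30  33  35  33  30  29  40  32  36  33  28  37  37  36  30  43
 24  27  26  30  28  34  29  34  23  31  26  42  58  37  28  24  29  29  34  40
 25  31  35  29  42  44  27  25  19  28  38  33  32  24  22  28  36  39  31  21
 28  30  38  31  33  40  29  35  27  30  29  31  30  23  21  35  33  35  32  22
 51  31  34  37  31  22  30  32  23  37  29  26  30  42  32  28  33  35  33  27
 34  35  30  25  26  20  30  41  28  33  29  22  23  36  33  39  34  41  28  22
 24  23  29  27  31  31  31  38  44  42  47  29  35  26  23  34  24  27  30  32
```

```bash
python3 - <<'E'
from h import *
s=ctrl.observe();c=cam("wrist",s);b=cv2.imread("pics/plug_16.03.png").min(2)
m=np.zeros_like(b);m[185:225,220:295]=(cv2.medianBlur(b,3)[185:225,220:295]>109)
k=max(cv2.findContours(m,0,1)[0],key=cv2.contourArea);r=cv2.minAreaRect(k);print(r)
for z in (.059,):
    B=ray(c,cv2.boxPoints(r),z)[:,:2];print(B.round(4).tolist(),np.linalg.norm(B-np.roll(B,1,0),axis=1).round(4),B.mean(0).round(4))
    d=B[1]-B[0];e=B[2]-B[1];print([np.degrees(np.arctan2(x[1],x[0])).round(1) for x in(d,e)])
E
```

```text
((258.0, 201.5), (17.0, 42.0), 90.0)
[[0.4327, 0.0925], [0.4661, 0.0829], [0.4622, 0.0685], [0.4283, 0.0783]] [0.015  0.0348 0.015  0.0354] [0.4473 0.0806]
[np.float64(-16.0), np.float64(-104.9)]
```

Plug centre is (0.4473, 0.0806), aligned with the tool. I'll descend and grip, allowing full closing time.

{"method": "move_arm", "body": {
  "plan": [
    [[0,0,-0.02,0,0,0,0.0878],[0,0,-0.045,0,0,0,0.0878],[0,0,-0.07,0,0,0,0.0878],[0,0,-0.09,0,0,0,0.0878],[0,0,-0.105,0,0,0,0.0878],[0,0,-0.112,0,0,0,0.0878],[0,0,-0.112,0,0,0,0.06],[0,0,-0.112,0,0,0,0.03]]
  ],
  "newtons": 30
}}

```text
t: 16.75
position: [0.4478, 0.0811, 0.0238]
tcp_rot: [-0.0, 0.798, 0.602, -0.0]
wrist_force: [-0.2, 0.2, -0.3]
width: 0.0777
gripper_force: 0.0
```

{"method": "move_arm", "body": {
  "plan": [
    [[0,0,0,0,0,0,0.03],[0,0,0,0,0,0,0.03],[0,0,0,0,0,0,0.03],[0,0,0,0,0,0,0.03],[0,0,0,0,0,0,0.03],[0,0,0,0,0,0,0.03],[0,0,0,0,0,0,0.03],[0,0,0,0,0,0,0.03]]
  ]
}}

```text
t: 17.42
position: [0.4479, 0.0809, 0.0238]
tcp_rot: [0.0, 0.799, 0.602, 0.0]
wrist_force: [-0.3, -0.1, 4.0]
width: 0.0361
gripper_force: 30.0
```

{"method": "move_arm", "body": {
  "plan": [
    [[0,0,0.02,0,0,0,0.03],[0,0,0.05,0,0,0,0.03],[0.005,0.001,0.075,0,0,0,0.03],[0.03,0.005,0.09,0,0,0.05,0.03],[0.06,0.01,0.095,0,0,0.12,0.03],[0.095,0.015,0.095,0,0,0.2,0.03],[0.13,0.02,0.095,0,0,0.28,0.03],[0.16,0.026,0.095,0,0,0.35,0.03]]
  ]
}}

```text
t: 18.08
position: [0.6098, 0.1065, 0.1187]
tcp_rot: [0.0, 0.68, 0.733, 0.0]
wrist_force: [-0.4, 1.0, -0.3]
width: 0.036
gripper_force: 30.0
```

{"method": "move_arm", "body": {
  "plan": [
    [[0.015,0.002,0,0,0,0.05,0.03],[0.025,0.004,-0.005,0,0,0.065,0.03],[0.0295,0.0047,-0.02,0,0,0.065,0.03],[0.0295,0.0047,-0.035,0,0,0.065,0.03],[0.0295,0.0047,-0.045,0,0,0.065,0.03],[0.0295,0.0047,-0.045,0,0,0.065,0.03],[0.0295,0.0047,-0.045,0,0,0.065,0.03],[0.0295,0.0047,-0.045,0,0,0.065,0.03]]
  ]
}}

```text
t: 18.75
position: [0.637, 0.1118, 0.0741]
tcp_rot: [0.0, 0.657, 0.753, 0.0]
wrist_force: [-0.5, 0.2, 0.5]
width: 0.036
gripper_force: 30.0
```

```bash
python3 - <<'E'
from h import *
s=ctrl.observe();im=ctrl.snapshot("wrist");c=cam("wrist",s);q=s["tcp_rot"]
print(round(s["t"],2),s["position"].round(4),s["width"],"tool y ang",np.degrees(np.arctan2(*R.from_quat([q[1],q[2],q[3],q[0]]).as_matrix()[[1,0],1])).round(2))
cv2.imwrite("pics/ins.png",im[:,:,::-1]);b=im.min(2)
print("TCP/top exp px",proj(c,[[*s["position"][:2],s["position"][2]-.0238+.059]]),"block corners px",proj(c,[[.6374+dx*.9907-dy*.1361,.1116+dx*.1361+dy*.9907,.026] for dx in(-.026,.026) for dy in (-.02,.02)]).round(0).tolist())
# scan along station y just beside the tail at several x for black/plate edges (top of block z .026)
ex=np.array([.9907,.1361]);ey=np.array([-.1361,.9907]);o=np.array([.6374,.1116])
for xs in (-.024,-.02,-.015,.015,.02,.024):
    ys=np.arange(-.03,.034,.002);p=proj(c,[[*(o+xs*ex+y*ey),.026] for y in ys]).astype(np.float32)
    v=cv2.remap(b,p[:,:1].copy(),p[:,1:].copy(),cv2.INTER_LINEAR).ravel();print(xs,v.tolist())
for ysn in (-.012,.012):
    xs=np.arange(-.034,.036,.002);p=proj(c,[[*(o+x*ex+ysn*ey),.026] for x in xs]).astype(np.float32)
    v=cv2.remap(b,p[:,:1].copy(),p[:,1:].copy(),cv2.INTER_LINEAR).ravel();print("y",ysn,v.tolist())
E
```

```text
18.75 [0.637  0.1118 0.0741] 0.03600306225665687 tool y ang 7.78
TCP/top exp px [[258.66998184 274.72760165]] block corners px [[225.0, 238.0], [223.0, 188.0], [293.0, 238.0], [295.0, 188.0]]
-0.024 [118, 120, 119, 119, 120, 124, 117, 102, 55, 36, 33, 37, 37, 40, 39, 38, 42, 40, 40, 43, 46, 42, 45, 48, 50, 49, 72, 130, 156, 188, 239, 238]
-0.02 [118, 119, 120, 120, 119, 120, 120, 121, 120, 121, 121, 39, 42, 41, 43, 43, 46, 48, 47, 49, 50, 51, 53, 54, 56, 55, 56, 74, 155, 249, 239, 240]
-0.015 [119, 122, 120, 119, 119, 119, 119, 118, 122, 122, 129, 123, 124, 125, 68, 44, 43, 47, 47, 49, 50, 54, 55, 55, 55, 58, 59, 77, 165, 242, 240, 239]
0.015 [119, 119, 120, 121, 119, 119, 119, 121, 120, 123, 103, 66, 50, 40, 45, 44, 44, 49, 51, 48, 51, 56, 58, 59, 60, 61, 61, 72, 162, 159, 162, 159]
0.02 [120, 118, 120, 119, 120, 118, 120, 119, 120, 125, 75, 41, 42, 44, 47, 47, 46, 49, 49, 52, 52, 54, 55, 56, 58, 57, 60, 69, 161, 157, 160, 159]
0.024 [118, 122, 121, 104, 67, 42, 40, 40, 42, 38, 36, 40, 45, 42, 45, 44, 47, 48, 49, 51, 51, 53, 53, 54, 57, 59, 56, 67, 156, 156, 156, 156]
y -0.012 [49, 49, 50, 50, 64, 36, 122, 121, 118, 120, 121, 120, 122, 122, 119, 122, 120, 122, 122, 121, 120, 122, 121, 121, 120, 122, 123, 125, 39, 38, 53, 53, 51, 53, 47]
y 0.012 [149, 151, 151, 152, 143, 42, 51, 51, 53, 55, 52, 55, 63, 188, 189, 190, 193, 193, 189, 192, 187, 191, 210, 44, 53, 55, 54, 54, 50, 53, 56, 154, 149, 150, 147]
```

The image edges put the socket about 1.5 mm further in +x than the plug, with y right. I'll correct that and lower to the mouth.

{"method": "move_arm", "body": {
  "plan": [
    [[0.0015,-0.0002,-0.006,0,0,0,0.03],[0.0015,-0.0002,-0.012,0,0,0,0.03],[0.0015,-0.0002,-0.018,0,0,0,0.03],[0.0015,-0.0002,-0.022,0,0,0,0.03],[0.0015,-0.0002,-0.025,0,0,0,0.03],[0.0015,-0.0002,-0.027,0,0,0,0.03],[0.0015,-0.0002,-0.029,0,0,0,0.03],[0.0015,-0.0002,-0.029,0,0,0,0.03]]
  ]
}}

```text
t: 19.47
position: [0.6385, 0.1115, 0.0442]
tcp_rot: [-0.0, 0.657, 0.754, -0.0]
wrist_force: [0.9, 1.0, -0.5]
width: 0.0358
gripper_force: 30.0
```

Foot is at 0.0204, about 6 mm into the mouth, with no force. I'll continue home.

{"method": "move_arm", "body": {
  "plan": [
    [[0,0,-0.002,0,0,0,0.03],[0,0,-0.004,0,0,0,0.03],[0,0,-0.006,0,0,0,0.03],[0,0,-0.008,0,0,0,0.03],[0,0,-0.009,0,0,0,0.03],[0,0,-0.01,0,0,0,0.03],[0,0,-0.01,0,0,0,0.03],[0,0,-0.01,0,0,0,0.03]]
  ]
}}

```text
t: 20.13
position: [0.6393, 0.1117, 0.0359]
tcp_rot: [0.0, 0.657, 0.754, 0.0]
wrist_force: [-2.1, 0.2, 7.5]
width: 0.0357
gripper_force: 30.0
```

The foot is at 0.012, touching the floor with 7.5 N, so the plug is home. I'll release and retreat.

{"method": "move_arm", "body": {
  "plan": [
    [[0,0,0.001,0,0,0,0.06],[0,0,0.001,0,0,0,0.06],[0,0,0.001,0,0,0,0.06],[0,0,0.001,0,0,0,0.06],[0,0,0.001,0,0,0,0.06],[0,0,0.02,0,0,0,0.06],[0,0,0.05,0,0,0,0.06],[0,0,0.085,0,0,0,0.06]]
  ]
}}

```text
t: 20.8
position: [0.6373, 0.111, 0.1185]
tcp_rot: [-0.001, 0.657, 0.754, -0.002]
wrist_force: [1.4, 0.7, -0.0]
width: 0.0601
gripper_force: 0.0
```

{"method": "move_arm", "body": {
  "plan": [
    [[-0.03,0,0.02,0,0,0,0.06],[-0.06,0,0.03,0,0,0,0.06],[-0.09,0,0.04,0,0,0,0.06],[-0.12,0.0,0.04,0,0,0,0.06],[-0.14,0,0.04,0,0,0,0.06],[-0.15,0,0.04,0,0,0,0.06],[-0.15,0,0.04,0,0,0,0.06],[-0.15,0,0.04,0,0,0,0.06]]
  ]
}}

```text
t: 21.47
position: [0.4897, 0.1113, 0.16]
tcp_rot: [0.0, 0.657, 0.753, 0.0]
wrist_force: [0.3, 0.3, -0.2]
width: 0.0603
gripper_force: 0.0
```

```bash
python3 - <<'E'
from h import *
s=ctrl.observe();print(s["t"],s["position"],s["wrist_force"].round(1))
im=ctrl.snapshot("scene");cv2.imwrite("pics/sf.png",im[:,:,::-1]);c=cam("scene")
ex=np.array([.9907,.1361]);ey=np.array([-.1361,.9907]);o=np.array([.6384,.1116])
# plug top expected at z .071: column profile down the middle of the plug in the scene view; and in top
for n in("scene","top"):
    im2=im if n=="scene" else ctrl.snapshot("top");c=cam(n)
    if n=="top": cv2.imwrite("pics/tf.png",im2[:,:,::-1])
    print(n,"plug top corners",proj(c,[[*(o+a*ex+b*ey),.071] for a,b in((-.018,-.008),(.018,-.008),(.018,.008),(-.018,.008))]).round(1).tolist(),"cell top",proj(c,[[.6245,.2053,.072]]).round(1))
    u,v=proj(c,[[*o,.071]])[0].astype(int);print((u,v))
    for r in im2[v-14:v+15:2,u-16:u+17:2].min(2): print(" ".join("%3d"%k for k in r))
E
```

```text
21.4667 [0.4896718  0.11134584 0.15998426] [ 0.3  0.3 -0.2]
scene plug top corners [[279.7, 166.8], [269.6, 162.9], [265.1, 164.5], [275.1, 168.4]] cell top [[244.  175.6]]
(np.int64(272), np.int64(165))
 43  37  45  32  39  44  45  41  50  48  39  36  40  44  45  39  35
 21  27  41  45  36  35  40  41  37  39  45  45  31  27  36  37  39
168 133 123  99  35  42  40  34  43  42  44  39  42  48  44  41  37
117 117 113 127  79  47  36  40  37  37  33  43  46  41  40  26  39
127 133 123 150  42  45  48  36  45  46  45  29  34  39  48  52  42
147 156 153 123  35  50  46  44  42  39  33  54  54  45  33  38  38
154 154 152 125  29  30  37  88  40  44  48  42  51  41  33  43  47
158 154 148 137  28  90 189 182 168 123  71  33  43  42  53  52  41
156 153 158 179  25  88  88 128 159 179 181 152  48  35  41  41  35
158 159 185 184  17  83  97  95  96 100 124  89  65  42  41  36  33
154 167 180 170  30  83  96 100 101  95  87  74  44  38  39  34  36
178 176 173 120  20  91 100  98 100  97  93  66  51  44  40  39  38
184 202 199 150  29  88 101  98  97  91  94  75  40  41  39  44  43
197 201 181 
[... 585 characters left out ...]
  56  65  71  47  49
190  72  52  57  56  93 193 179 175 194  79  79  67  72  62  53  58
195   0  67  62  64  97 182 181 183 185  49 130  58  72  75  72  60
194  80  56  54  34  95 121 181 181 181  41 221  76  77  67  64  70
225 180 203 235 210  91  91 186 177 178  47 225  40  62  48  52  76
231 231 232 229 255 102  94 185 181 183  90 202  39  52  45  45  61
230 230 230 230 246 108  92 191 179 182 161 138  42  51  45  38  48
231 231 230 232 242  87  90 207 191 170 168  89  61  69  51  33  48
239 231 221 210 232  88  97  75  42  48  64  69  84  74  69  79  76
142 142  20  59  60  61  78  72  74  81  68  80  83  89  83  81  78
198 194  98  68  86  77  70  81  79 178 114  86  78  79  84  85  81
```

The plug's top face is where a fully home plug should be in both views (z 0.071, upright, aligned). The arm is clear, so I'm handing in.

```bash
python3 -c "
from rig import ctrl
print(ctrl.finish_job())"
```

```text
the job is handed in; nothing more can be done
None
```

I handed the job in at about 21.6 s. By force and image measurements, the cell is seated in the V with the jaw on its flat, the plug is fully home and nothing is held. One risk: I pressed the already seated cell to 83.7 N at the wrist, then raised it about 20 mm and pressed it down again before the roll.

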